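# Seat a thermostatic cartridge in its mixing valve

## Task

Take the new red-topped thermostatic cartridge out of the black parts tray and push it nose first into the upright brass mixing valve held in the yellow vice, turning it until its key slips into the valve's keyway, then keep pushing against the return spring until its collar sits fully home on the valve's rim. Finish while still holding it pressed home there (do not let go, the spring would push it back up), so that a workmate can slide the retaining clip in from the side; leave everything else as it lies.

Things in the scene. Friction and masses are not known exactly. Their poses are not given: they have to be found in the camera images.
- cartridge: New cartridge, 102 mm tall, 0.22 kg, upright and loose in a tray pocket, any yaw. Origin: centre of its underside; z up its axis, x towards its key. Brass barrel 32 mm across, z 0 to 44 mm, lowest 5 mm tapered to 24 mm; red collar 50 mm across, z 44 to 49; round red grip 30 mm across, z 49 to 84 (hold it here; being round, at any gripper yaw); thin brass stem to z 102
- cartridge_collar (a point): Point on the cartridge's axis at its collar's underside (cartridge z = 44 mm); axes as the cartridge's. A white tab 6 mm wide on the collar, straight above the key, sticks out to 32.5 mm from the axis on the +x side
- cartridge_key (a point): Foot of the cartridge's single brass key: 18.5 mm from the axis in its +x, z = 24 mm. The key is 7 mm wide, reaches 21 mm from the axis and runs from z 24 to 36 mm
- valve: Brass mixing valve, fixed upright in the vice's jaws, at any angle in them. Origin on its axis at the foot of its outlet; z up, x towards its keyway. Outside 60 mm across, flat rim 100 mm above the origin and 184 mm above the table. Two side unions reach 62 mm out along +y and -y, their tops 17 mm below the rim
- valve_rim (a point): Centre of the bore's mouth in the plane of the rim; axes as the valve's. Round bore 35 mm across. If the key misses the keyway the cartridge goes in 24 mm and rests with its key on the rim (collar 20 mm above it); turned till they meet (within about 4 degrees) it slips on down, and meets the return spring with the collar 6 mm above the rim
- valve_keyway (a point): Point in the plane of the rim, 18.5 mm from the bore's axis on its +x side, in the middle of the only keyway: 10 mm wide, reaching 22.8 mm from the axis, open at the rim and running down the whole bore; a white mark on the rim lies behind it
- return_spring (a joint): Travel of the spring seat in the bore (m): 0 = relaxed, its top 38 mm below the rim; grows downwards; 0.006 when the cartridge's collar touches the rim. It pushes up with about 5 N at 0 and 10.5 N at 0.006; the cartridge's weight does not move it
- vice: Yellow bench vice, fixed on the table, aluminium-lined jaws 80 mm wide, jaw tops 111 mm high. Origin on the table under the middle of the jaw gap, which lies under the valve's axis; z up. It reaches 88 mm along its +x and 145 mm along its -x, where a tommy bar 62 mm high runs along y from -45 to 95 mm
- tray: Black parts tray with a blue edge, fixed, 104 x 298 mm and 30 mm high. Origin under its centre, z up. Three round pockets 38 mm in diameter and 20 mm deep (floor at z = 10 mm) in a row along its y at -90, 0 and +90 mm; cartridge, old cartridge and check valve stand in them in any order
- old_cartridge: Worn-out cartridge of the same shape and size, grey top and brown barrel, standing in a tray pocket; leave it there. Origin at the centre of its underside
- check_valve: Blue check valve, 37 mm in diameter, 53 mm tall, standing in a tray pocket; leave it there. Origin at the centre of its underside
- clip: U-shaped steel wire retaining clip, 56 x 35 mm, 4 mm thick, lying on the table; leave it. Origin under its middle
- spanner: Steel spanner, 190 mm long, lying on the table; leave it. Origin under its middle
- elbow: Copper elbow fitting, two arms 34 mm long, 26 mm high, lying on the table; leave it. Origin under its corner
- tee: Copper tee fitting, 56 x 43 mm, 26 mm high, lying on the table; leave it. Origin under its middle
- carton: Closed cardboard carton of fittings, 70 x 100 x 50 mm, on the table; leave it. Origin under its centre
Things that resemble listed ones, but are neither listed nor needed, are in the scene too. Leave any turquoise look-alike of the cartridge alone.

How it is judged:
By the outcome, as a careful person would: the job done as asked, in the order asked, and still so for the second after the job is handed in, while the arm keeps its last pose, push and grip.
It also fails if it takes over 48 s, if anything falls off the work surface, if the arm or the gripper's body presses on something with over 40 N, if the wrist force passes 120 N, or if a joint passes its speed limit or range.

## Robot

A 6-joint arm with a two-finger parallel gripper is mounted at the origin on the work surface. World frame = base frame: x ahead of the robot, y to its left, z up, the work surface at z = 0. Lengths are in m, angles in rad, forces in N, time in s.
With the tool pointing down it reaches from about 0.3 to 1 m from the base axis. Payload 5.1 kg.
Tool frame: the origin (TCP) lies at the very end of the fingers, on their centre line; the grasp point (between the pads) lies 19 mm behind it; z points along the fingers, y is the direction in which the jaws open and shut (so a half turn about z gives the same grasp; the last joint's range is limited). The gripper opens to 95 mm and grips with 3 to 60 N. Pads are 20 mm wide; open, the fingers measure 119 mm over their backs; the gripper's body (75 mm by 180 mm) begins 59 mm behind the grasp point.
Start: joints at [-1.229, 0.124, 1.65, -0, 1.367, -0.083], TCP at [0.268, -0.592, 0.215] pointing down, gripper open.
Joint ranges: [-2.61, 2.61], [-1.02, 2.33], [0.03, 2.71], [-1.35, 4.49], [0.32, 2.68], [-2.91, 2.91]. Speed limits (rad/s): [2.57, 2.57, 3.14, 3.14, 3.14, 3.14].

## Interface

Orientations are given as a unit quaternion [x, y, z, w].
In Python, from bench import sensors, get_image, get_calibration, finish_job gives the robot as it stands.
- The arm moves only by the tool jog_arm, never from a script. Its argument "plan" is one flat list of numbers, 7 for each row, row after row: the shift along the tool's x, y, z normalised to -1 to 1, where 1 is 0.8 m, then the turn, a rotation vector about the tool's x, y, z normalised to -1 to 1, where 1 is 30 degrees, then the opening, from -1 (shut) to 1 (fully open). A call has exactly 5 rows; each row is the pose to reach, as a shift and turn from the pose commanded when the call began, along the tool's axes at that moment; what a row does not reach only later rows make up. A row lasts 1/8 s, in which the tool goes at most 62.5 mm and 10.7 degrees, less where a joint would pass 70% of its speed; a pose out of reach is approached as far as the arm can. A call with a number of a shift or a turn outside -1 to 1 is refused whole. A call with a gripper value outside its range is refused whole. The fingers move at their own pace and stop on an object; "squeeze" is the grip in N (left out, the last holds). Time passes only in rows, so rows that repeat a pose let the fingers close, or fill a call up. It gives the time, the measured TCP pose, the force and the opening at its end, in the units of the state.
- sensors.state(): the state, without advancing time (a new reading comes with each control period).
- get_image(name): name is "scene" or "top" or "wrist"; returns the picture (420x560x3 uint8, red, green, blue); there is no depth.
- get_calibration(name): a dict with "mtx" (3x3 intrinsics, pixels), "dist_coeffs" ([k1, k2, p1, p2, k3] as OpenCV has them; the pictures are not rectified), "view" (4x4, takes a point from world to camera coordinates). Camera axes: x right, y down, z forward; pixel columns grow to the right and rows downward; lengths in m; the calibration is good to about 2 mm. A picture is of the moment at which its call begins: read the wrist's pose just before it. get_calibration takes no time and is no camera call; for the wrist camera it gives the pose at the moment of the call.
- finish_job(): hands the job in, once; it reports no verdict.
The state is a dict: "time_s": time; "joint_pos": joint angles; "qd": joint speeds; "joint_torque": joint torques, N m; "ee_pos": TCP position; "tcp_rot": TCP orientation; "ft_force": force on the tool from outside, world axes, zero at the start; "torque": the same for the moment, N m; "gripper_width": opening from 0.0 (shut) to 1.0 (fully open).
Only numpy, scipy, OpenCV 4.12 (cv2) and the standard library are available. Lean on these libraries where they do the work, as an engineer would, in place of code of your own. Each camera call takes 0.05 s, during which the arm holds its last target. There are 200 camera calls.

## Working session

There is one attempt and no reset: what is moved stays moved. The work goes in short steps, Python scripts to look and compute and a tool call to move; the robot and the scene stay as the last step left them, time stands still between calls to the robot, and variables do not carry over. Pictures are saved under pics/ and viewed, about 8 in all and at most 12, crops included, and the job is handed in when it is done.

Besides the shell and the picture viewer there is one more tool, called by a JSON object that holds its "fn" and its "kwargs". jog_arm: Moves the arm, as the interface text tells. Its arguments: {"type":"object","properties":{"plan":{"type":"array"},"squeeze":{"type":"number"}},"required":["plan"]}

```bash
mkdir -p pics; ls; python3 - <<'E'
from bench import sensors,get_image,get_calibration
import cv2,numpy as np,pickle
s=sensors.state();print(s)
for n in("scene","top"):
    c=get_calibration(n);im=get_image(n);print(n,c)
    cv2.imwrite(f"pics/{n}0.png",im[:,:,::-1])
print(get_calibration("wrist"))
E
```

```text
pics
{'time_s': 0.0, 'joint_pos': array([-1.22858983e+00,  1.24477811e-01,  1.65164598e+00, -3.60584325e-05,
        1.36751727e+00, -8.25947003e-02]), 'qd': array([-0.00052713, -0.00024175, -0.00037514,  0.00061506,  0.00083445,
       -0.00051187]), 'joint_torque': array([-1.93776723e-03, -4.17603850e+01, -3.59934497e+01,  7.73546775e-02,
        4.91558772e-02, -2.01497746e-04]), 'ee_pos': array([ 0.26764303, -0.59163982,  0.21342129]), 'tcp_rot': array([ 9.77526385e-01,  2.10810620e-01, -1.50080828e-04, -1.01330540e-03]), 'ft_force': array([ 0.19532661, -0.02778463,  0.1080522 ]), 'torque': array([-0.04500289,  0.0192585 ,  0.01114456]), 'gripper_width': 0.9991652125506273}
scene {'mtx': array([[493.72502273,   0.        , 278.58424461],
       [  0.        , 493.72502273, 210.27124746],
       [  0.        ,   0.        ,   1.        ]]), 'dist_coeffs': array([-0.07180133,  0.        ,  0.        ,  0.        ,  0.        ]), 'view': array([[-6.06735523e-01,  7.94903719e-01, -2.88458694e-04,
         3.30407890e-01],
       [ 5.22138859e-01,  3.98265403e-01, -7.54158923e-01,
   
[... 505 characters left out ...]
4248319],
       [-0.99688819, -0.01553249, -0.0772831 ,  0.61211055],
       [ 0.0774326 , -0.00926515, -0.99695454,  1.34640836],
       [ 0.        ,  0.        ,  0.        ,  1.        ]])}
{'mtx': array([[324.09720657,   0.        , 285.2637147 ],
       [  0.        , 324.09720657, 209.39007849],
       [  0.        ,   0.        ,   1.        ]]), 'dist_coeffs': array([-0.03625244,  0.        ,  0.        ,  0.        ,  0.        ]), 'view': array([[ 0.41201523, -0.91117545, -0.00165724, -0.65029219],
       [-0.88263567, -0.39956045,  0.24759993, -0.02773163],
       [-0.22626915, -0.1005522 , -0.96886094,  0.39027238],
       [ 0.        ,  0.        ,  0.        ,  1.        ]])}
```

View pics/top0.png

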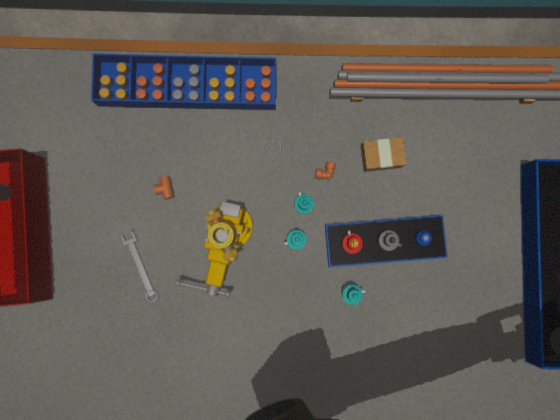

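View pics/scene0.png

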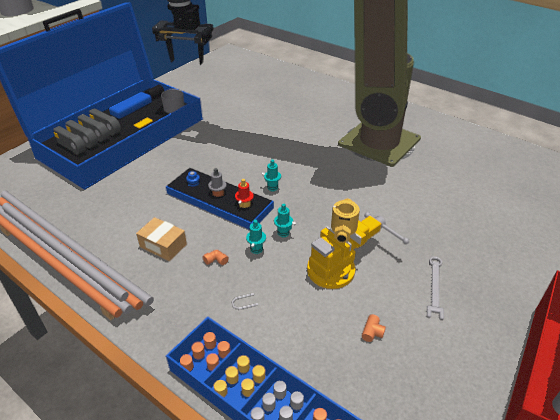

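Top view: the red-topped cartridge stands in the tray at about (352,243), the valve is at (221,236), and its vice runs from the lower left to the upper right. Scene view: red is at (244,193) and the valve rim at (345,210). The candidates are red (352,243), the grey old cartridge (389,240), and turquoise (304,204), (297,240) and (353,294). Only the red one fits, because it has a red top and stands in the black tray.

```bash
cat > h.py <<'E'
import cv2,numpy as np
from bench import sensors,get_image,get_calibration
def ray(c,px):
    p=cv2.undistortPoints(np.array([[px]],float),c['mtx'],c['dist_coeffs'])[0,0]
    R=c['view'][:3,:3];t=c['view'][:3,3]
    d=R.T@np.array([p[0],p[1],1]);return -R.T@t,d/np.linalg.norm(d)
def onz(c,px,z):
    o,d=ray(c,px);return o+d*(z-o[2])/d[2]
def cross(rs):
    A=np.zeros((3,3));b=np.zeros(3)
    for o,d in rs:
        P=np.eye(3)-np.outer(d,d);A+=P;b+=P@o
    x=np.linalg.solve(A,b);return x,[np.linalg.norm((np.eye(3)-np.outer(d,d))@(x-o)) for o,d in rs]
def proj(c,p):
    R=c['view'][:3,:3]
    return cv2.projectPoints(np.array([p],float),cv2.Rodrigues(R)[0],c['view'][:3,3],c['mtx'],c['dist_coeffs'])[0][0,0]
def hsv(im,lo,hi): return cv2.inRange(cv2.cvtColor(im,cv2.COLOR_RGB2HSV),np.array(lo),np.array(hi))
E
python3 - <<'E'
from h import *
ims={n:cv2.imread(f"pics/{n}0.png")[:,:,::-1].copy() for n in("top","scene")}
C={n:get_calibration(n) for n in ims}
roi={"top":(320,210,380,270),"scene":(225,165,265,220)}
for n in ims:
    x0,y0,x1,y1=roi[n];s=ims[n][y0:y1,x0:x1]
    m=hsv(s,(0,150,90),(6,255,255))|hsv(s,(174,150,90),(180,255,255))
    ys,xs=np.nonzero(m);print(n,"red",xs.mean()+x0,ys.mean()+y0,xs.min()+x0,xs.max()+x0,ys.min()+y0,ys.max()+y0,len(xs))
rt=ray(C['top'],(352,243))
for z in(.05,.09,): print(z,onz(C['top'],(352,243),z),onz(C['scene'],(244,193),z))
for z in(.184,): print(z,onz(C['top'],(221,236),z),onz(C['scene'],(345,210),z))
print(cross([ray(C['top'],(221,236)),ray(C['scene'],(345,210))]))
a=cv2.resize(ims['top'][205:275,185:255],(400,400),interpolation=cv2.INTER_CUBIC)
b=cv2.resize(ims['top'][210:270,320:380],(400,400),interpolation=cv2.INTER_CUBIC)
cv2.imwrite("pics/crop1.png",np.hstack([a,b])[:,:,::-1])
E
```

```text
top red 351.55514705882354 243.28676470588235 342 362 233 253 272
scene red 243.72413793103448 193.56034482758622 235 253 182 201 232
0.05 [ 0.5374337  -0.12658138  0.05      ] [ 0.52107402 -0.13635587  0.05      ]
0.09 [ 0.53647456 -0.12087517  0.09      ] [ 0.55757364 -0.10288689  0.09      ]
0.184 [0.54539553 0.18490892 0.184     ] [0.55375181 0.19110393 0.184     ]
(array([0.54540224, 0.1862053 , 0.17565886]), [np.float64(0.0005347815356502436), np.float64(0.0005347815356501681)])
```

View pics/crop1.png

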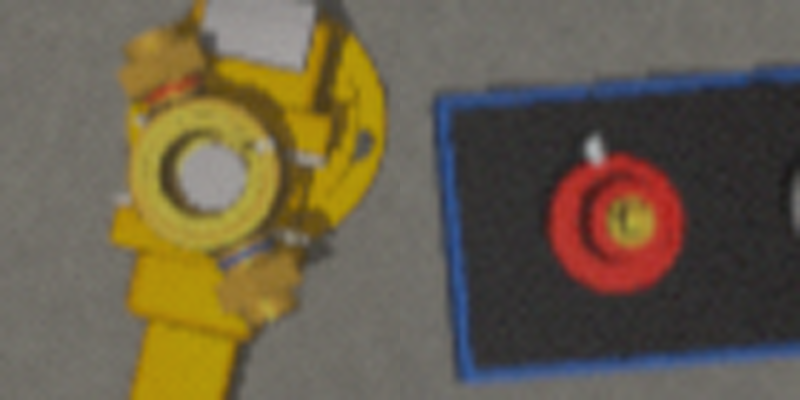

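The crop confirms the red cartridge, with its white tab pointing to about world +16° yaw. The valve's rim mark, at crop (263,145), points to about -64°. I'll set out now to a spot above the cartridge.

{"fn": "jog_arm", "kwargs": {"plan": [0.03,-0.022,-0.05,0,0,-0.2,1,0.081,-0.0585,-0.06,0,0,-0.4,1,0.137,-0.099,-0.06,0,0,-0.6,1,0.192,-0.139,-0.06,0,0,-0.8,1,0.248,-0.179,-0.06,0,0,-1,1], "squeeze": 30}}

```text
time_s: 0.72
ee_pos: [0.39, -0.3782, 0.2621]
tcp_rot: [0.889, 0.458, 0.0, -0.0]
ft_force: [0.1, -0.2, -0.3]
gripper_width: 0.999
```

{"fn": "jog_arm", "kwargs": {"plan": [0.0736,-0.0076,0,0,0,-0.2,1,0.147,-0.015,0,0,0,-0.4,1,0.221,-0.023,0,0,0,-0.6,1,0.294,-0.03,0.01,0,0,-0.8,1,0.368,-0.038,0.03,0,0,-1,1]}}

```text
time_s: 1.35
ee_pos: [0.5375, -0.1214, 0.239]
tcp_rot: [0.74, 0.673, 0.0, 0.001]
ft_force: [1.0, -0.7, 0.1]
gripper_width: 0.998
```

{"fn": "jog_arm", "kwargs": {"plan": [0,0,0.03,0,0,-0.1,1,0,0,0.06,0,0,-0.2,1,0,0,0.06,0,0,-0.2,1,0,0,0.06,0,0,-0.2,1,0,0,0.06,0,0,-0.2,1]}}

```text
time_s: 1.98
ee_pos: [0.5372, -0.1236, 0.1922]
tcp_rot: [0.705, 0.709, 0.001, 0.001]
ft_force: [-0.4, -0.4, -0.1]
gripper_width: 1.001
```

```bash
python3 - <<'E'
from h import *
import pickle
s=sensors.state();c=get_calibration("wrist");im=get_image("wrist");pickle.dump((s,c,im),open("w1.pkl","wb"))
print(s['ee_pos'],s['tcp_rot'],s['ft_force'],s['time_s'])
m=hsv(im,(0,150,70),(6,255,255))|hsv(im,(174,150,70),(180,255,255))
cs=sorted(cv2.findContours(m,0,1)[0],key=cv2.contourArea)[-3:]
for k in cs: print(cv2.contourArea(k),cv2.minEnclosingCircle(k),cv2.boundingRect(k))
cv2.imwrite("pics/w1.png",im[:,:,::-1])
E
```

```text
[ 0.53721225 -0.12358873  0.19223149] [7.05329820e-01 7.08878245e-01 5.45460762e-04 1.08699939e-03] [-0.40246342 -0.41454473 -0.13034099] 1.975
0.0 ((457.5, 126.0), 0.5001000165939331) (457, 126, 2, 1)
2003.5 ((285.5303039550781, 201.59091186523438), 25.991243362426758) (260, 176, 52, 52)
```

View pics/w1.png

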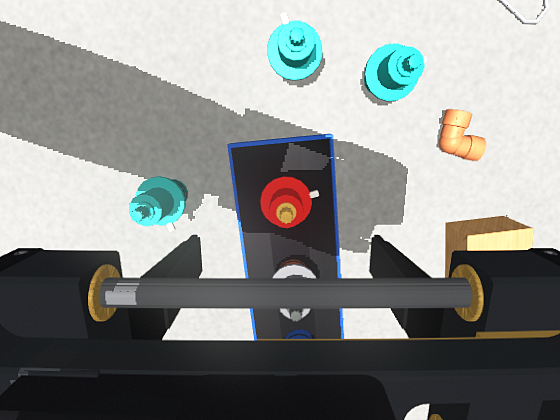

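Wrist view: the red collar circle is centred at (285.5,201.5) with r 26, the white tab is at (314,194), and the stem top is at (286,213). Turquoise look-alikes stand outside the tray.

```bash
python3 - <<'E'
from h import *
import pickle
s,c,im=pickle.load(open("w1.pkl","rb"));t=get_calibration("top");sc=get_calibration("scene")
print("collar cross",cross([ray(c,(285.5,201.5)),ray(t,(352.2,243.2))]))
print("collar@.059",onz(c,(285.5,201.5),.059),onz(t,(352.2,243.2),.059))
print("stem@.112",onz(c,(286,212.5),.112))
m=hsv(im,(0,0,200),(180,60,255))[185:203,306:326];ys,xs=np.nonzero(m)
p=onz(c,(xs.mean()+306,ys.mean()+185),.058);print(p,len(xs))
o=onz(c,(285.5,201.5),.059)
d=p-o;print(np.degrees(np.arctan2(d[1],d[0])),np.hypot(*d[:2]))
E
```

```text
collar cross (array([ 0.53781113, -0.12760796,  0.0475485 ]), [np.float64(0.0008251672919390328), np.float64(0.0008251672919389251)])
collar@.059 [ 0.53856259 -0.12514197  0.059     ] [ 0.53673385 -0.12579169  0.059     ]
stem@.112 [ 0.538756   -0.12191527  0.112     ]
[ 0.56586339 -0.11781271  0.058     ] 48
15.027486117156453 0.028267499444189426
```

{"fn": "jog_arm", "kwargs": {"plan": [0,0.0015,0.06,0,0,0,1,0,0.0015,0.12,0,0,0,1,0,0.0015,0.16,0,0,0,1,0,0.0015,0.16,0,0,0,1,0,0.0015,0.16,0,0,0,-0.6], "squeeze": 45}}

```text
time_s: 2.65
ee_pos: [0.5391, -0.1236, 0.0647]
tcp_rot: [0.705, 0.709, 0.001, 0.001]
ft_force: [0.5, 0.1, 0.7]
gripper_width: 0.94
```

{"fn": "jog_arm", "kwargs": {"plan": [0,0,0,0,0,0,-1,0,0,0,0,0,0,-1,0,0,0,0,0,0,-1,0,0,0,0,0,0,-1,0,0,0,0,0,0,-1]}}

```text
time_s: 3.28
ee_pos: [0.5377, -0.123, 0.0627]
tcp_rot: [0.705, 0.709, -0.0, -0.0]
ft_force: [0.5, 0.7, -0.4]
gripper_width: 0.428
```

{"fn": "jog_arm", "kwargs": {"plan": [0,0,0,0,0,0,-1,0,0,0,0,0,0,-1,0,0,0,0,0,0,-1,0,0,0,0,0,0,-1,0,0,0,0,0,0,-1]}}

```text
time_s: 3.9
ee_pos: [0.5377, -0.123, 0.0626]
tcp_rot: [0.705, 0.709, -0.0, -0.0]
ft_force: [-0.1, -0.1, -0.4]
gripper_width: 0.31
```

{"fn": "jog_arm", "kwargs": {"plan": [0,0,-0.04,0,0,0,-1,0,0,-0.1,0,0,0,-1,0,0,-0.17,0,0,0,-1,0,0,-0.23,0,0,0,-1,0,0,-0.2875,0,0,0,-1]}}

```text
time_s: 4.53
ee_pos: [0.5374, -0.1229, 0.2939]
tcp_rot: [0.705, 0.709, -0.0, -0.0]
ft_force: [0.9, -0.2, -2.4]
gripper_width: 0.307
```

```bash
python3 - <<'E'
from h import *
import pickle
t=get_calibration("top")
im=cv2.imread("pics/top0.png")[:,:,::-1].copy()
big=cv2.resize(im[205:275,185:255],None,fx=8,fy=8,interpolation=cv2.INTER_CUBIC)
g=cv2.cvtColor(big,cv2.COLOR_RGB2GRAY)
h=cv2.HoughCircles(cv2.medianBlur(g,5),cv2.HOUGH_GRADIENT,1,40,param1=80,param2=30,minRadius=80,maxRadius=140)
for x,y,r in (h[0][:4] if h is not None else []):
    p=(185+(x+.5)/8-.5,205+(y+.5)/8-.5);print(p,r/8,onz(t,p,.184))
print(sensors.state())
E
```

```text
{'time_s': 4.525, 'joint_pos': array([-3.22302816e-01, -1.32681151e-01,  1.77412988e+00, -2.18026779e-05,
        1.50048663e+00, -3.28235798e-01]), 'qd': array([-7.80788780e-04, -1.44732404e-01, -4.66962512e-01, -9.88232521e-04,
        6.20300616e-01, -5.01473694e-04]), 'joint_torque': array([ 1.12634988e-01, -3.21818948e+01, -3.70804310e+01,  6.49262709e-02,
       -3.30416746e-01, -2.04185060e-03]), 'ee_pos': array([ 0.53735432, -0.12294483,  0.29388259]), 'tcp_rot': array([ 7.05005492e-01,  7.09201823e-01, -8.58339128e-05, -1.48700575e-04]), 'ft_force': array([ 0.94296425, -0.18861467, -2.44376763]), 'torque': array([-0.04141114, -0.11244   , -0.01899075]), 'gripper_width': 0.30738595804370356}
```

{"fn": "jog_arm", "kwargs": {"plan": [0.05,-0.012,0,0,0,0.2,-1,0.12,-0.028,0,0,0,0.4,-1,0.19,-0.045,0,0,0,0.6,-1,0.255,-0.06,0,0,0,0.8,-1,0.32,-0.08,0,0,0,1,-1]}}

```text
time_s: 5.15
ee_pos: [0.4712, 0.1341, 0.292]
tcp_rot: [0.865, 0.501, -0.0, -0.0]
ft_force: [0.1, 0.7, -2.0]
gripper_width: 0.311
```

{"fn": "jog_arm", "kwargs": {"plan": [0.02,-0.005,0,0,0,0.2,-1,0.04,-0.01,0,0,0,0.4,-1,0.05,-0.018,0,0,0,0.6,-1,0.05,-0.025,0,0,0,0.8,-1,0.05,-0.025,0,0,0,1,-1]}}

```text
time_s: 5.78
ee_pos: [0.474, 0.1775, 0.2919]
tcp_rot: [0.966, 0.26, -0.001, -0.0]
ft_force: [0.2, -0.1, -0.9]
gripper_width: 0.308
```

{"fn": "jog_arm", "kwargs": {"plan": [0,0,0,0,0,0.2,-1,0,0,0,0,0,0.4,-1,0,0,0,0,0,0.6,-1,0,0,0,0,0,0.67,-1,0,0,0,0,0,0.67,-1]}}

```text
time_s: 6.4
ee_pos: [0.4744, 0.1771, 0.2923]
tcp_rot: [0.996, 0.09, -0.0, 0.0]
ft_force: [-0.0, 0.3, -1.7]
gripper_width: 0.306
```

```bash
python3 - <<'E'
from h import *
import pickle
s=sensors.state();c=get_calibration("wrist");im=get_image("wrist");pickle.dump((s,c,im),open("w2.pkl","wb"))
print(s['ee_pos'],s['tcp_rot'],s['ft_force'],s['time_s'])
print(proj(c,(.5454,.186,.184)))
cv2.imwrite("pics/w2.png",im[:,:,::-1])
E
```

```text
[0.47443958 0.17714218 0.29227789] [ 9.95969184e-01  8.96954116e-02 -3.38612229e-04  4.83262223e-05] [-0.04519299  0.26792969 -1.67423528] 6.4
[288.65217029 124.88146786]
```

View pics/w2.png

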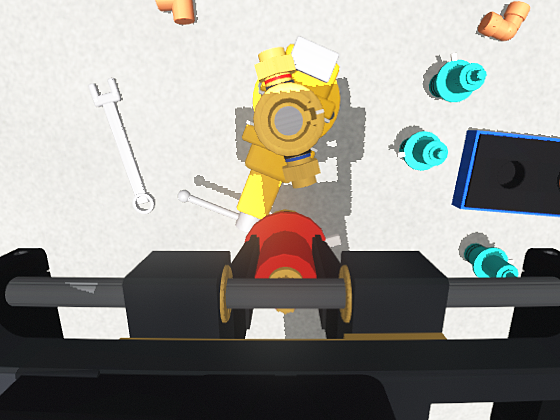

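Wrist view: the cartridge is held with its white tab at about (333,241). The valve rim is centred near (289,120), with the keyway notch near (312,112). I'll enlarge and fit circles.

```bash
python3 - <<'E'
from h import *
import pickle
s,c,im=pickle.load(open("w2.pkl","rb"))
k=7
def up(x0,y0,x1,y1,k): return cv2.resize(im[y0:y1,x0:x1],None,fx=k,fy=k,interpolation=cv2.INTER_CUBIC)
a=up(245,75,335,165,5);b=up(240,205,350,260,3)
out=np.zeros((450,450+330,3),np.uint8);out[:450,:450]=a;out[:165,450:]=b
cv2.imwrite("pics/crop2.png",out[:,:,::-1])
g=cv2.medianBlur(cv2.cvtColor(a,cv2.COLOR_RGB2GRAY),5)
for lo,hi in((60,105),(140,210)):
    h=cv2.HoughCircles(g,cv2.HOUGH_GRADIENT_ALT,1,5,param1=150,param2=.5,minRadius=lo,maxRadius=hi)
    if h is None: print("none");continue
    for x,y,r in h.reshape(-1,h.shape[-1])[:4,:3]:
        p=(245+(x+.5)/5-.5,75+(y+.5)/5-.5);print(p,r/5,onz(c,p,.184))
m=hsv(im,(0,0,150),(180,70,255))[230:252,322:345];ys,xs=np.nonzero(m);print("tab",xs.mean()+322,ys.mean()+230,len(xs))
E
```

```text
(np.float32(289.2), np.float32(122.0)) 19.671495 [0.54777469 0.18597335 0.184     ]
(np.float32(286.0), np.float32(118.8)) 19.77475 [0.5498362  0.18905528 0.184     ]
(np.float32(289.6), np.float32(119.4)) 16.972734 [0.54989575 0.18602655 0.184     ]
(np.float32(286.0), np.float32(118.8)) 16.297277 [0.5498362  0.18905528 0.184     ]
(np.float32(293.0), np.float32(118.2)) 38.298317 [0.5513499 0.1834253 0.184    ]
(np.float32(290.4), np.float32(120.8)) 37.695667 [0.54890553 0.18516728 0.184     ]
(np.float32(285.4), np.float32(123.8)) 33.289738 [0.54577751 0.18882455 0.184     ]
(np.float32(284.6), np.float32(107.2)) 30.982792 [0.55874115 0.19184865 0.184     ]
tab 333.05696202531647 240.13924050632912 158
```

View pics/crop2.png

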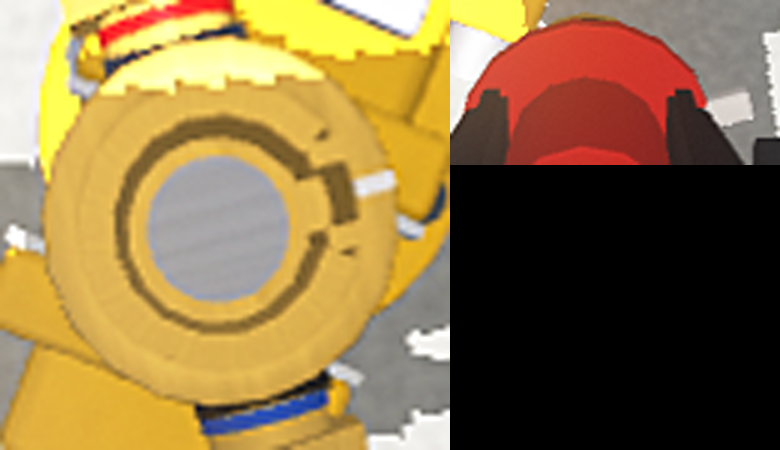

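```bash
python3 - <<'E'
from h import *
import pickle
from scipy.optimize import least_squares
s,c,im=pickle.load(open("w2.pkl","rb"))
z=s['ee_pos'][2]-.0526+.049
m=hsv(im,(0,150,70),(6,255,255))|hsv(im,(174,150,70),(180,255,255))
k=max(cv2.findContours(m,0,1)[0],key=cv2.contourArea)[:,0].astype(float)
k=k[(k[:,1]<236)&(k[:,0]>244)&(k[:,0]<330)]
W=np.array([onz(c,p,z)[:2] for p in k])
r=least_squares(lambda q:np.hypot(*(W-q).T)-.025,W.mean(0),loss='soft_l1',f_scale=.0005)
cc=r.x;print("collar",cc,np.abs(r.fun).max(),len(W),"tcp",s['ee_pos'])
d=onz(c,(333.1,240.1),z-.001)[:2]-cc;print("tab",d,np.hypot(*d),np.degrees(np.arctan2(d[1],d[0])))
f=lambda x,y:(245+(x+.5)/5-.5,75+(y+.5)/5-.5)
E4=np.array([onz(c,f(*p),.184)[:2] for p in((45,221),(395,215),(219,405),(70,310),(370,310),(90,105),(345,95),(215,38))])
r=least_squares(lambda q:np.hypot(*(E4-q[:2]).T)-q[2],[.549,.186,.03]);print("rim",r.x,r.fun.round(4))
rc=r.x[:2]
B=np.array([onz(c,f(*p),.184)[:2] for p in((115,220),(217,115),(220,335),(150,145),(150,306),(295,305))])
r=least_squares(lambda q:np.hypot(*(B-q[:2]).T)-q[2],[.549,.186,.0175]);print("bore",r.x,r.fun.round(4))
for p in((375,184),(340,193)):
    for q in(rc,r.x[:2]):
        d=onz(c,f(*p),.184)[:2]-q;print("key",np.hypot(*d),np.degrees(np.arctan2(d[1],d[0])))
t=get_calibration("top");sc=get_calibration("scene")
p=f(219,224);print(cross([ray(c,p),ray(t,(221.2,235.3)),ray(sc,(345,208))]))
E
```

```text
collar [0.47358318 0.17567384] 0.005140323468839237 100 tcp [0.47443958 0.17714218 0.29227789]
tab [ 0.01294235 -0.02527418] 0.028395220524108398 -62.884019955540005
rim [0.54949889 0.1867186  0.02905531] [ 0.0001 -0.      0.0005 -0.0003 -0.0004 -0.0004 -0.0001  0.0005]
bore [0.54938829 0.18644079 0.0177117 ] [ 0.0001  0.     -0.     -0.0001 -0.      0.    ]
key 0.026394643293253247 -64.99659291912238
key 0.02619052449063343 -64.5204380545332
key 0.020454598256631807 -64.81955414473964
key 0.02025142501444156 -64.20196393830983
(array([0.54803338, 0.18628181, 0.18325327]), [np.float64(0.0018468437052397205), np.float64(0.0019909983020370554), np.float64(0.0011813253423706878)])
```

{"fn": "jog_arm", "kwargs": {"plan": [0.04,0.0016,0,0,0,0,-1,0.08,0.003,0,0,0,0,-1,0.0957,0.0037,0,0,0,0,-1,0.0957,0.0037,0.03,0,0,0,-1,0.0957,0.0037,0.055,0,0,0,-1]}}

```text
time_s: 7.08
ee_pos: [0.5501, 0.1879, 0.2476]
tcp_rot: [0.996, 0.089, -0.0, 0.0]
ft_force: [-0.1, -0.6, -2.2]
gripper_width: 0.313
```

```bash
python3 - <<'E'
from h import *
s=sensors.state();print(s['ee_pos'],s['ft_force'])
sc=get_calibration("scene");a=get_image("scene");t=get_image("top");w=get_image("wrist")
n=s['ee_pos']-np.array([.0009,.0014,.0526])
print("pred nose",proj(sc,n),"rim",proj(sc,(.5494,.1865,.184)))
A=cv2.resize(a[150:270,290:410],(480,480),interpolation=cv2.INTER_CUBIC)
B=np.zeros((480,320,3),np.uint8);B[:240]=cv2.resize(w[100:280,165:405],(320,240));B[240:]=cv2.resize(t[205:265,180:260],(320,240))
cv2.imwrite("pics/above.png",np.hstack([A,B])[:,:,::-1])
E
```

```text
[0.55010609 0.18785194 0.24758035] [-0.0886587  -0.55706593 -2.16309799]
pred nose [344.71541138 204.30853382] rim [344.25391649 208.14503302]
```

View pics/above.png

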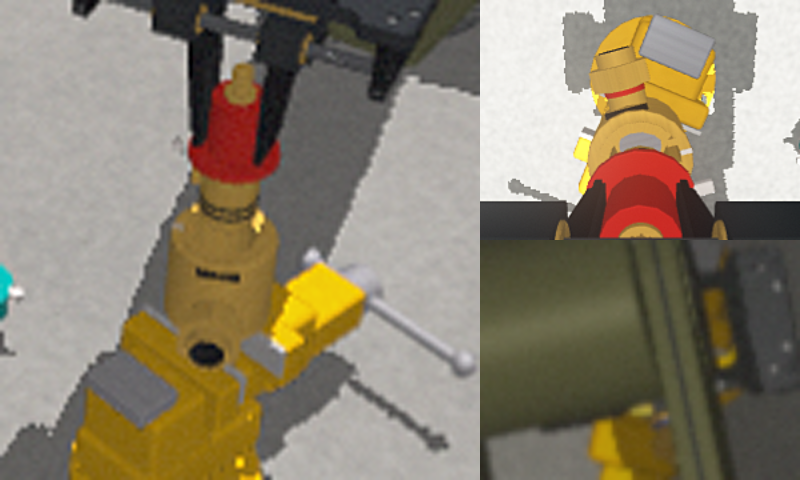

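The scene crop shows the barrel (columns 200–258) centred over the rim (172–280), just above its mouth. The tab and the keyway mark are both on the right in the wrist view. I'll descend gently.

{"fn": "jog_arm", "kwargs": {"plan": [0,0,0.006,0,0,0,-1,0,0,0.012,0,0,0,-1,0,0,0.018,0,0,0,-1,0,0,0.023,0,0,0,-1,0,0,0.027,0,0,0,-1]}}

```text
time_s: 7.85
ee_pos: [0.5505, 0.1879, 0.2267]
tcp_rot: [0.996, 0.089, -0.0, 0.0]
ft_force: [-0.4, 0.5, -1.3]
gripper_width: 0.302
```

{"fn": "jog_arm", "kwargs": {"plan": [0,0,0.003,0,0,0,-1,0,0,0.006,0,0,0,-1,0,0,0.009,0,0,0,-1,0,0,0.012,0,0,0,-1,0,0,0.015,0,0,0,-1]}}

```text
time_s: 8.48
ee_pos: [0.5505, 0.1879, 0.2149]
tcp_rot: [0.996, 0.089, 0.0, -0.0]
ft_force: [0.3, -0.3, -3.5]
gripper_width: 0.311
```

{"fn": "jog_arm", "kwargs": {"plan": [0,0,0.002,0,0,0,-1,0,0,0.004,0,0,0,-1,0,0,0.006,0,0,0,-1,0,0,0.007,0,0,0,-1,0,0,0.0075,0,0,0,-1]}}

```text
time_s: 9.1
ee_pos: [0.5505, 0.1879, 0.209]
tcp_rot: [0.996, 0.089, -0.0, -0.0]
ft_force: [0.4, -0.0, -3.0]
gripper_width: 0.309
```

No contact force with the key's foot about 3.5 mm below the rim, so the key is in the keyway. I'll continue to the spring.

{"fn": "jog_arm", "kwargs": {"plan": [0,0,0.0025,0,0,0,-1,0,0,0.005,0,0,0,-1,0,0,0.0075,0,0,0,-1,0,0,0.01,0,0,0,-1,0,0,0.011,0,0,0,-1]}}

```text
time_s: 9.72
ee_pos: [0.5504, 0.1879, 0.2]
tcp_rot: [0.996, 0.089, -0.0, 0.0]
ft_force: [1.0, -0.2, -2.1]
gripper_width: 0.31
```

{"fn": "jog_arm", "kwargs": {"plan": [0,0,0.002,0,0,0,-1,0,0,0.004,0,0,0,-1,0,0,0.006,0,0,0,-1,0,0,0.0065,0,0,0,-1,0,0,0.0065,0,0,0,-1]}}

```text
time_s: 10.35
ee_pos: [0.5508, 0.188, 0.1958]
tcp_rot: [0.996, 0.089, 0.0, -0.0]
ft_force: [-1.4, -0.8, 5.0]
gripper_width: 0.306
```

{"fn": "jog_arm", "kwargs": {"plan": [0,0,0.001,0,0,0,-1,0,0,0.002,0,0,0,-1,0,0,0.003,0,0,0,-1,0,0,0.003,0,0,0,-1,0,0,0.003,0,0,0,-1], "squeeze": 60}}

```text
time_s: 10.98
ee_pos: [0.5508, 0.188, 0.1938]
tcp_rot: [0.996, 0.089, 0.001, -0.0]
ft_force: [-2.2, -1.1, 6.6]
gripper_width: 0.309
```

{"fn": "jog_arm", "kwargs": {"plan": [0,0,0.0005,0,0,0,-1,0,0,0.001,0,0,0,-1,0,0,0.0015,0,0,0,-1,0,0,0.0015,0,0,0,-1,0,0,0.0015,0,0,0,-1]}}

```text
time_s: 11.6
ee_pos: [0.5509, 0.188, 0.1928]
tcp_rot: [0.996, 0.089, 0.001, -0.0]
ft_force: [-3.2, -0.4, 8.0]
gripper_width: 0.308
```

{"fn": "jog_arm", "kwargs": {"plan": [0,0,0.0005,0,0,0,-1,0,0,0.001,0,0,0,-1,0,0,0.0015,0,0,0,-1,0,0,0.0015,0,0,0,-1,0,0,0.0015,0,0,0,-1]}}

```text
time_s: 12.22
ee_pos: [0.5509, 0.188, 0.1926]
tcp_rot: [0.996, 0.089, 0.001, -0.0]
ft_force: [-4.8, -1.4, 11.6]
gripper_width: 0.308
```

{"fn": "jog_arm", "kwargs": {"plan": [-0.0006,0,0.0005,0,0,0,-1,-0.0012,0,0.001,0,0,0,-1,-0.0012,0,0.0015,0,0,0,-1,-0.0012,0,0.0015,0,0,0,-1,-0.0012,0,0.0015,0,0,0,-1]}}

```text
time_s: 12.85
ee_pos: [0.5509, 0.188, 0.1926]
tcp_rot: [0.996, 0.089, 0.002, -0.0]
ft_force: [-3.7, -2.2, 13.6]
gripper_width: 0.311
```

{"fn": "jog_arm", "kwargs": {"plan": [0,0,0.001,0,0,0,-1,0,0,0.002,0,0,0,-1,0,0,0.003,0,0,0,-1,0,0,0.003,0,0,0,-1,0,0,0.003,0,0,0,-1]}}

```text
time_s: 13.48
ee_pos: [0.5509, 0.188, 0.1925]
tcp_rot: [0.996, 0.089, 0.002, -0.0]
ft_force: [-7.9, -2.5, 21.0]
gripper_width: 0.307
```

```bash
python3 - <<'E'
from h import *
s=sensors.state();print(s['ee_pos'],s['tcp_rot'],s['ft_force'],s['torque'])
a=get_image("scene");w=get_image("wrist")
A=cv2.resize(a[160:240,305:385],(480,480),interpolation=cv2.INTER_CUBIC)
B=np.zeros((480,320,3),np.uint8);B[:240]=cv2.resize(w[100:280,165:405],(320,240))
cv2.imwrite("pics/home.png",np.hstack([A,B])[:,:,::-1])
E
```

```text
[0.55093012 0.18795663 0.1925141 ] [ 9.96004791e-01  8.92711851e-02  2.25255574e-03 -1.95453760e-04] [-7.91405216 -2.52013874 21.04718234] [-0.44996546  1.72019062  0.00303322]
```

View pics/home.png

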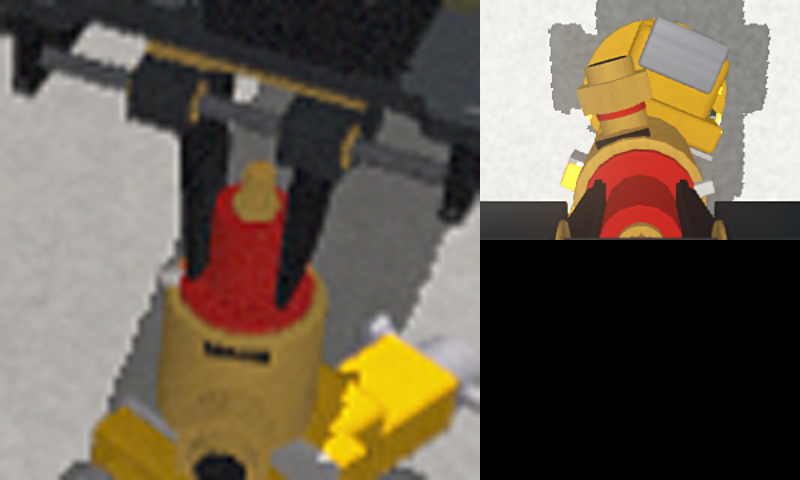

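The collar now rests on the valve rim, with the tab over the mark. Depth has stalled at TCP z 0.1925 (0.1926 expected) and the force is climbing past the spring's 10.5 N. I'll relieve the slight 0.25° lean and hold.

{"fn": "jog_arm", "kwargs": {"plan": [-0.0005,0,0,0,-0.008,0,-1,-0.001,0,0,0,-0.015,0,-1,-0.001,0,0,0,-0.015,0,-1,-0.001,0,0,0,-0.015,0,-1,-0.001,0,0,0,-0.015,0,-1]}}

```text
time_s: 14.2
ee_pos: [0.5508, 0.188, 0.1925]
tcp_rot: [0.996, 0.089, -0.001, 0.0]
ft_force: [-6.2, -2.2, 20.1]
gripper_width: 0.309
```

{"fn": "jog_arm", "kwargs": {"plan": [0,0,0,0,0,0,-1,0,0,0,0,0,0,-1,0,0,0,0,0,0,-1,0,0,0,0,0,0,-1,0,0,0,0,0,0,-1]}}

```text
time_s: 14.82
ee_pos: [0.5508, 0.188, 0.1925]
tcp_rot: [0.996, 0.089, -0.001, 0.0]
ft_force: [-7.4, -2.1, 20.8]
gripper_width: 0.308
```

```bash
python3 - <<'E'
from h import *
s=sensors.state();print(s['ee_pos'],s['tcp_rot'],s['ft_force'],s['torque'])
E
```

```text
[0.55084994 0.18795484 0.19252405] [ 9.96006746e-01  8.92757767e-02 -6.28533789e-04  4.20750283e-05] [-7.36948155 -2.08450487 20.78220895] [-0.33720866  1.13385583  0.05781613]
```

```bash
python3 -c "
from bench import finish_job
print(finish_job())"
```

```text
the job is handed in; nothing more can be done
None
```

I took the red-topped cartridge from the tray and turned it to about -65°, in line with the keyway. The key slipped in with no force on the rim. I then pushed against the spring until the collar met the rim, and handed the job in at about 15 s still holding it pressed down with a 60 N grip.

**Last checks:**
- **Depth:** it stopped at TCP z 0.1925 m, where I expected the collar to be home at 0.1926 m. It did not go deeper as the upward force rose to about 21 N, well above the spring's 10.5 N.
- **Collar and tilt:** the last picture, taken just before a final lean correction of about 0.3°, showed the collar on the rim. After that the lean read 0.07° and the depth was unchanged.
- **Disagreements:** the top camera put the rim about 4 mm away from the wrist camera's position, so I used the wrist camera, measuring rim and collar in the same picture. A side force of about 8 N remained at the end.

I did not look at the rest of the bench again before handing in, but I saw no unexpected contact forces during the moves.

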